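# Change the batch in the watch-case rocking washer

## Robot

A 7-joint arm with a two-finger parallel gripper is mounted at the origin on the work surface. World frame = base frame: x ahead of the robot, y to its left, z up, the work surface at z = 0. Lengths are in m, angles in rad, forces in N, time in s.
With the tool pointing down it reaches from about 0.35 to 0.9 m from the base axis. Payload 8.1 kg.
Tool frame: the origin (TCP) lies between the finger pads; the fingertips stand ahead of it and the grasp point (between the pads) is the TCP (arm.nose_length is the z of the fingertips in the tool frame, in m); z points along the fingers, y is the line along which they close (so a half turn about z gives the same grasp; the last joint's range is limited). The gripper opens to 92 mm and grips with 3 to 60 N. Pads are 19 mm wide; open, the fingers measure 130 mm over their backs; the gripper's body (75 mm by 190 mm) begins 47 mm behind the grasp point.
Start: joints at [-1.315, 0.434, 0.025, 1.573, -0.012, 1.134, -0.075], TCP at [0.219, 0.585, 0.207] pointing down, gripper open.
Joint ranges: [-2.62, 2.62], [-0.44, 2.09], [-1.27, 1.32], [0.08, 2.57], [-1.32, 4.46], [0.12, 2], [-2.74, 2.74]. Speed limits (rad/s): [2.22, 2.22, 3.01, 3.01, 3.14, 3.14, 3.14].

## Interface

Orientations are given as a rotation vector (axis times angle).
In Python, from cell import sensors, optics, arm gives the robot as it stands.
- The arm moves only by the tool arm_command, never from a script. Its argument "deltas" is one flat list of numbers, 7 for each row, row after row: the turn, a rotation vector about the world's x, y, z as a fraction of full scale, then the shift along the world's x, y, z as a fraction of full scale, then the finger opening in mm, from 0 to 91.8. In form: [wx, wy, wz, dx, dy, dz, fingers, wx, wy, wz, dx, dy, dz, fingers, ...]. A call has 1 to 20 rows; each row is the pose to reach, as a shift and turn from the pose commanded when the call began; what a row does not reach only later rows make up. Full scale, the value 1, is 1 m for a shift and 90 degrees for a turn. A row lasts 1/10 s, in which the tool goes at most 50 mm and 8.59 degrees, less where a joint would pass 70% of its speed; a pose out of reach is approached as far as the arm can. A call with a number of a shift or a turn outside -1 to 1 is refused whole. A call with a gripper value outside its range is refused whole. The fingers move at their own pace and stop on an object; "force" is the grip in N (left out, the last holds). Time passes only in rows, so rows that repeat a pose let the fingers close. It gives the time, the measured TCP pose, the force, the opening and the grip force at its end, in the units of the state.
- sensors.observe(): the state, without advancing time (a new reading comes with each control period).
- optics.get_image(name): name is "scene" or "top" or "wrist"; returns the picture (480x640x3 uint8, blue, green, red); there is no depth.
- optics.calibration(name): a dict with "camera_matrix" (3x3 intrinsics, pixels), "rvec" (rotation vector, rad) and "tvec" (3), from world to camera coordinates, as OpenCV has them. Camera axes: x right, y down, z forward; pixel columns grow to the right and rows downward; lengths in m; the calibration is good to about 2 mm. A picture is of the moment at which its call begins: read the wrist's pose just before it. calibration takes no time and is no camera call; for the wrist camera it gives the pose at the moment of the call.
- arm.sign_off(): hands the job in; it is judged then, once.
The state is a dict: "clock": time; "joints": joint angles; "dq": joint speeds; "joint_efforts": joint torques, N m; "position": TCP position; "ee_rot": TCP orientation; "force": force on the tool from outside, world axes, zero at the start; "ft_torque": the same for the moment, N m; "width": opening from 0.0 (shut) to 1.0 (fully open); "gripper_force": force on a finger pad.
Only numpy, scipy, OpenCV 4.12 (cv2) and the standard library are available. Lean on these libraries where they do the work, as an engineer would, in place of code of your own. Each camera call takes 0.05 s, during which the arm holds its last target. There are 200 camera calls.

## Task

Draw the yellow-handled locking pin up out of its bore and park it upright in the side notch of the blue plate, pushed in to the end with its collar resting on the plate. Then swing the red handle right over so that the cup empties all the steel watch cases into the white tray, swing the cup back fully upright, and put every brass case from the green mat into the cup. Leave the pin parked, and do not disturb the screwdriver, the loupe or the blue box.

Things in the scene. Friction and masses are not known exactly. Their poses are not given: they have to be found in the camera images.
- machine: Bench washer, fixed: grey base plate with a tipping steel cup, a white tray beside it and a level blue lock plate on an aluminium upright. Origin on the bench under the centre of the upright cup; x along the cup's hinge, away from the robot within 0.18 rad; y from the tray to the cup; z up. Lock plate: 20 mm thick, top at z 163, x 66 to 108, y -44 to -123 mm. Uprights 143 mm high at x +-72, y -50.
- cup (a joint): Tilt of the cup, rad: 0 upright on its stop, 2.4 right over the tray on its stop, mouth down, where all cases slide out. Hinge friction 0.12 N m; cup 0.28 to 0.46 kg; its weight keeps it at either end. With the pin in its bore it moves only about 0.1 rad: a red horn on the hinge meets the pin.
- hinge (a point): Point on the cup's hinge axis: machine x 0, y -50, z 100 mm. The axis is the machine's x; tipping turns the cup positively about it, up and over towards the machine's -y.
- handle (a point): Middle of the red grip, a round bar 14 mm in diameter, 50 mm long, parallel to the hinge, on a 90 mm lever on the robot's side. Pinched from above it can turn between the fingers. It lies 114 mm in machine -x of point hinge, at 90 mm radius and an angle of 0.375 rad + joint cup from machine +y towards +z: 133 mm above the bench at both ends of travel, 190 mm half way.
- cup_in (a point): Centre of the cup's inner floor, 70 mm above the bench when upright, z towards the mouth. The cup is round and flared: inner radius about 43 mm at the floor, 54 mm at the rim; rim 65 mm above this floor (135 mm above the bench).
- tray (a point): Centre of the floor of the open catch tray, 10 mm above the bench, axes as the machine's. Tray 130 mm (x) by 145 mm (y) outside, walls 4 mm thick, their top 46 mm above the bench. Cases poured from the cup fall into it.
- bore (a point): Middle of the bore's mouth on the top of the blue lock plate: a vertical through hole of diameter 10 mm; the pin stands in it at the start. It is 41.5 mm in machine +y of point notch.
- notch (a point): Where the pin's axis belongs when parked, on the top face of the blue lock plate. The side notch is a slot 13 mm wide, cut vertically through the plate's end, running along machine y and open to -y: its closed end is 5 mm in +y of this point, its mouth 19 mm in -y.
- pin: Locking pin, 60 g: steel shank diameter 8 mm and 48 mm long below a collar of diameter 22 mm, 4 mm thick; above the collar a yellow upright grip of diameter 14 mm, 28 mm high. Origin on the axis at the underside of the collar, z up along the pin. At the start the shank stands in the bore and the collar rests on the plate.
- mat: Thin green bench mat, 240 x 240 x 3 mm, fixed; origin at the centre of its underside. The raw cases lie on it.
- screwdriver: Yellow-handled screwdriver, 140 mm, a bystander lying on the bench.
- loupe: Black eye loupe, diameter 34 mm, 30 mm high, a bystander.
- putty: Blue box of putty, 35 x 35 x 18 mm, a bystander.
- clean0: Round watch case, a solid disc of bright steel with a blue face on both sides, diameter 24 mm, thickness 12 mm, 35 g (a 3 mm crown stub on its rim and the 15 mm face discs are only for show). Origin at its centre, z along its axis. Finished case, in the cup at the start; two to four of these are present.
- clean1: Round watch case, a solid disc of bright steel with a blue face on both sides, diameter 24 mm, thickness 12 mm, 35 g (a 3 mm crown stub on its rim and the 15 mm face discs are only for show). Origin at its centre, z along its axis. Finished case, in the cup at the start; two to four of these are present.
- clean2: Round watch case, a solid disc of bright steel with a blue face on both sides, diameter 24 mm, thickness 12 mm, 35 g (a 3 mm crown stub on its rim and the 15 mm face discs are only for show). Origin at its centre, z along its axis. Finished case, in the cup at the start; two to four of these are present.
- clean3: Round watch case, a solid disc of bright steel with a blue face on both sides, diameter 24 mm, thickness 12 mm, 35 g (a 3 mm crown stub on its rim and the 15 mm face discs are only for show). Origin at its centre, z along its axis. Finished case, in the cup at the start; two to four of these are present.
- raw0: Round watch case, a solid disc of brass with a white face on both sides, diameter 24 mm, thickness 12 mm, 35 g (a 3 mm crown stub on its rim and the 15 mm face discs are only for show). Origin at its centre, z along its axis. Raw case, lying flat on the green mat at the start; two to four of these are present.
- raw1: Round watch case, a solid disc of brass with a white face on both sides, diameter 24 mm, thickness 12 mm, 35 g (a 3 mm crown stub on its rim and the 15 mm face discs are only for show). Origin at its centre, z along its axis. Raw case, lying flat on the green mat at the start; two to four of these are present.
- raw2: Round watch case, a solid disc of brass with a white face on both sides, diameter 24 mm, thickness 12 mm, 35 g (a 3 mm crown stub on its rim and the 15 mm face discs are only for show). Origin at its centre, z along its axis. Raw case, lying flat on the green mat at the start; two to four of these are present.
- raw3: Round watch case, a solid disc of brass with a white face on both sides, diameter 24 mm, thickness 12 mm, 35 g (a 3 mm crown stub on its rim and the 15 mm face discs are only for show). Origin at its centre, z along its axis. Raw case, lying flat on the green mat at the start; two to four of these are present.

How it is judged:
On the way, in this order (a step that is already met when the one before it is completed fails the run):
1. the pin is parked upright in the side notch, its collar on the plate, with the cup still upright (x of pin in the frame of notch between -0.006 and 0.006 m and y of pin in the frame of notch between -0.009 and 0.009 m and z of pin in the frame of notch between -0.004 and 0.005 m and angle between pin's own z axis and vertical below 0.2 rad and value of joint cup below 0.08 rad), for 0.2 s.
2. the cup is tipped right over (more than 2.1 rad) (value of joint cup above 2.1 rad), for 0.2 s.
3. the cup stands upright again (within 0.08 rad) and all finished steel cases are in the tray (value of joint cup below 0.08 rad and x of clean0 in the frame of tray between -0.063 and 0.063 m and y of clean0 in the frame of tray between -0.071 and 0.071 m and z of clean0 in the frame of tray between 0 and 0.04 m and x of clean1 in the frame of tray between -0.063 and 0.063 m and y of clean1 in the frame of tray between -0.071 and 0.071 m and z of clean1 in the frame of tray between 0 and 0.04 m and x of clean2 in the frame of tray between -0.063 and 0.063 m and y of clean2 in the frame of tray between -0.071 and 0.071 m and z of clean2 in the frame of tray between 0 and 0.04 m and x of clean3 in the frame of tray between -0.063 and 0.063 m and y of clean3 in the frame of tray between -0.071 and 0.071 m and z of clean3 in the frame of tray between 0 and 0.04 m), for 0.2 s.
At the end, for the whole second after the job is handed in: Pin axis within 9 mm along and 6 mm across of the notch point, collar within 5 mm of the plate's top, pin within 0.2 rad of upright; cup within 0.08 rad of upright; every steel case present in the tray, every brass case present in the cup below its rim; all at rest (all of step 3 and x of pin in the frame of notch between -0.006 and 0.006 m and y of pin in the frame of notch between -0.009 and 0.009 m and z of pin in the frame of notch between -0.004 and 0.005 m and angle between pin's own z axis and vertical below 0.2 rad and horizontal distance between each of raw0, raw1, raw2, raw3 and cup_in below 0.05 m and z of raw0 in the frame of cup_in between 0 and 0.062 m and z of raw1 in the frame of cup_in between 0 and 0.062 m and z of raw2 in the frame of cup_in between 0 and 0.062 m and z of raw3 in the frame of cup_in between 0 and 0.062 m and linear speed of each of clean0, clean1, clean2, clean3, raw0, raw1, raw2, raw3, pin below 0.02 m/s); the robot touches nothing.
It fails at once if the screwdriver is moved by more than 30 mm (distance of screwdriver from where it was at the start of the episode above 0.03 m).
It fails at once if the loupe is moved by more than 30 mm (distance of loupe from where it was at the start of the episode above 0.03 m).
It fails at once if the blue box is moved by more than 30 mm (distance of putty from where it was at the start of the episode above 0.03 m).
Of clean0, clean1, clean2, clean3 only 2 to 4 are there at a start; the rules pass over those that are not, and their reading is None.
Of raw0, raw1, raw2, raw3 only 2 to 4 are there at a start; the rules pass over those that are not, and their reading is None.
At some moment in a run one of raw0, raw1, raw2, raw3 may be knocked a few centimetres aside while the robot is not near it.
It also fails if it takes over 210 s, if anything falls off the work surface, if the arm or the gripper's body presses on something with over 40 N, if the wrist force passes 120 N, or if a joint passes its speed limit or range.

## Working session

There is one attempt and no reset: what is moved stays moved. The work goes in short steps, Python scripts to look and compute and a tool call to move; the robot and the scene stay as the last step left them, time stands still between calls to the robot, and variables do not carry over. Pictures are saved under pics/ and viewed, at most 14 in all, crops included, and the job is handed in when it is done.

Besides the shell and the picture viewer there is one more tool, called after "Emit:" as name(argument=value, ...) on one line, values as JSON. arm_command: Moves the arm, as the interface text tells. Its arguments: {"type":"object","properties":{"deltas":{"type":"array","items":{"type":"number"}},"force":{"type":"number"}},"required":["deltas"]}

```bash
mkdir -p pics; ls; python3 - <<'E'
from cell import sensors, optics, arm
import cv2
print(sensors.observe()); print(arm.nose_length)
for n in("top","scene"):
    cv2.imwrite(f"pics/{n}0.png",optics.get_image(n)); c=optics.calibration(n); print(n,c)
E
```

```text
pics
{'clock': 0.0, 'joints': array([-1.31460419,  0.43523676,  0.02495666,  1.57412579, -0.01157261,
        1.13399171, -0.07510936]), 'dq': array([-0.00106543, -0.00044309,  0.00033992, -0.00051411, -0.00099105,
        0.0007596 ,  0.00070808]), 'joint_efforts': array([-3.64398575e-04, -6.67855740e+01,  9.84869041e-01, -3.14454103e+01,
       -6.05722144e-02,  4.30229539e-02,  1.79041108e-04]), 'position': array([0.2193262 , 0.5846558 , 0.20582516]), 'ee_rot': array([-5.60630731e-01, -3.09103619e+00,  2.53253704e-03]), 'force': array([ 0.52173962, -0.35442064, -0.32278889]), 'ft_torque': array([ 0.00219947, -0.06385215, -0.03245806]), 'gripper_force': 0.0, 'width': 1.0014999294008462}
0.019
top {'camera_matrix': array([[541.68166765,   0.        , 312.37217394],
       [  0.        , 541.68166765, 244.92993287],
       [  0.        ,   0.        ,   1.        ]]), 'rvec': array([ 2.18071081, -2.15650547,  0.05163083]), 'tvec': array([0.04169826, 0.55157059, 1.16953296])}
scene {'camera_matrix': array([[545.80951009,   0.        , 315.97207874],
       [  0.        , 545.80951009, 240.52908407],
       [  0.        ,   0.        ,   1.        ]]), 'rvec': array([ 0.59871541,  2.59759019, -1.23429039]), 'tvec': array([ 0.50243504, -0.07015633,  1.48289379])}
```

View pics/top0.png

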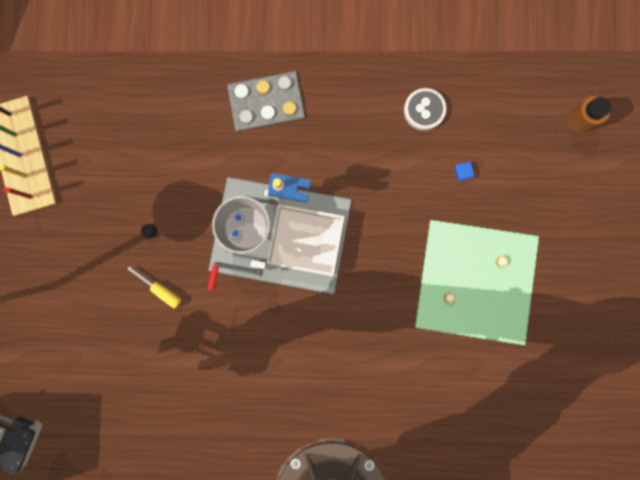

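View pics/scene0.png

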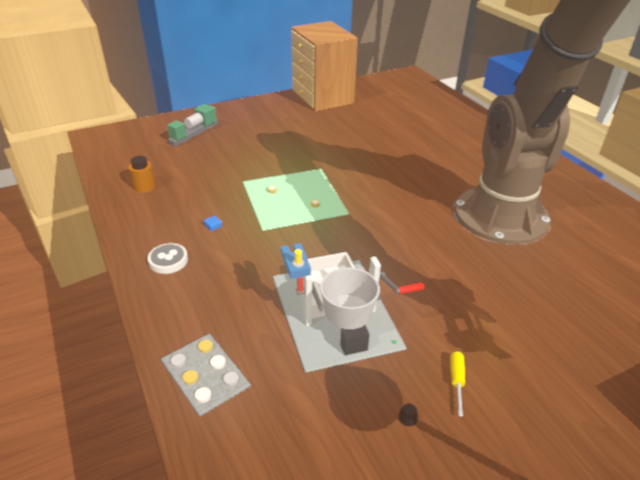

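The top view shows the machine (pin about (277,184), handle (213,278)), two brass cases at (502,262) and (450,298), and two steel cases in the cup. The scene view shows the same layout. Next I'll enlarge the machine.

```bash
python3 - <<'E'
import cv2
a=cv2.imread("pics/top0.png")[165:300,200:360]; cv2.imwrite("pics/topc.png",cv2.resize(a,None,fx=4.4,fy=4.4,interpolation=cv2.INTER_CUBIC))
a=cv2.imread("pics/scene0.png")[235:370,265:435]; cv2.imwrite("pics/scenec.png",cv2.resize(a,None,fx=4.4,fy=4.4,interpolation=cv2.INTER_CUBIC))
E
```

```text
(no output)
```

View pics/topc.png

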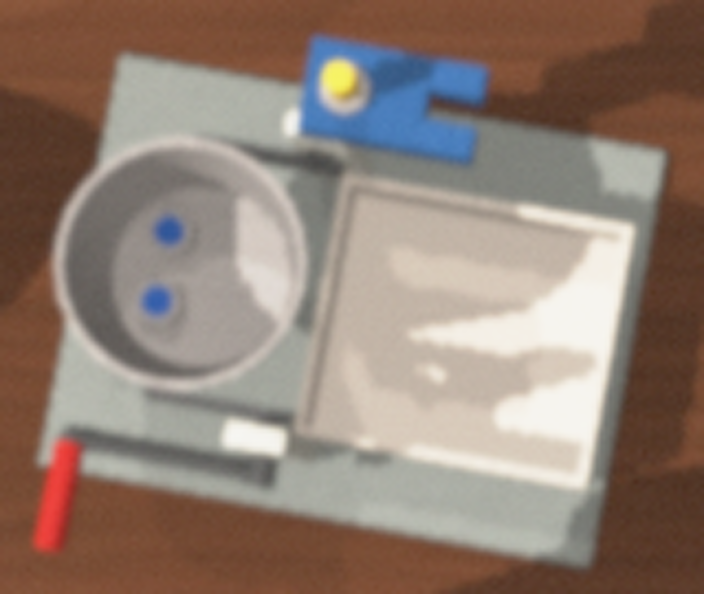

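View pics/scenec.png

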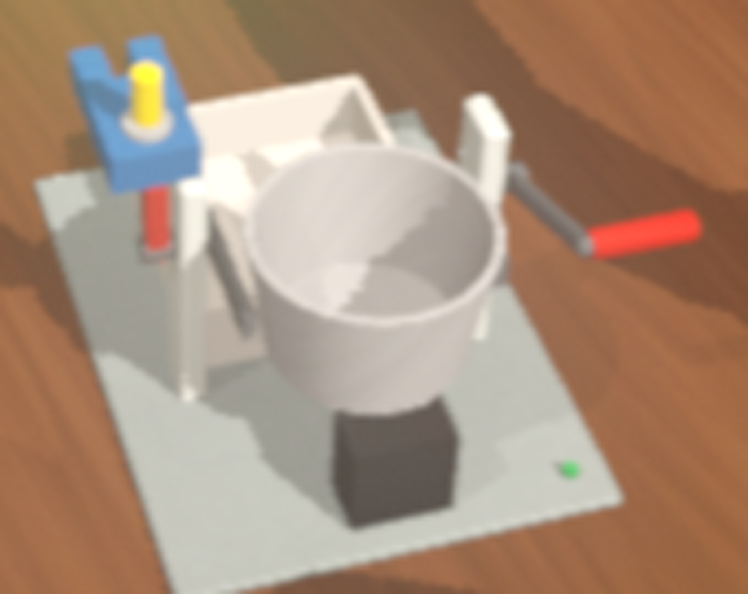

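```bash
cat > h.py <<'E'
import numpy as np,cv2
from scipy.optimize import least_squares
from cell import sensors, optics, arm
def proj(c,P): return cv2.projectPoints(np.array(P,float).reshape(-1,3),c["rvec"],c["tvec"],c["camera_matrix"],None)[0][:,0]
def ray(c,uv,z):
    R=cv2.Rodrigues(c["rvec"])[0]; C=-R.T@c["tvec"]
    d=R.T@np.linalg.inv(c["camera_matrix"])@[uv[0],uv[1],1]
    return C+d*(z-C[2])/d[2]
def M(p,P):
    P=np.array(P,float).reshape(-1,3)/1000; c,s=np.cos(p[2]),np.sin(p[2])
    return np.c_[p[0]+c*P[:,0]-s*P[:,1],p[1]+s*P[:,0]+c*P[:,1],P[:,2]]
E
python3 - <<'E'
from h import *
ct,cs=optics.calibration("top"),optics.calibration("scene")
A=[(108,-44,163),(66,-44,163),(108,-123,163),(66,-123,163),(-114,33.7,133),(0,0,135),(87,-62.5,195)]
a=np.array([(315,37),(302,132),(487,67),(473,162),(57,495),(180,262),(340,77)])/4.4+[200,165]
B=[(-114,33.7,133),(0,0,135),(87,-62.5,195)]
b=np.array([(645,233),(376,235),(147,70)])/4.4+[265,235]
f=lambda p:np.r_[(proj(ct,M(p,A))-a).ravel(),(proj(cs,M(p,B))-b).ravel()]
r=least_squares(f,[.5,.15,-.1],loss="soft_l1"); print(r.x,r.fun.reshape(-1,2).round(1))
for n,P in dict(pin=(87,-62.5,163),notch=(87,-104,163),handle=(-114,33.7,133),cup=(0,0,70),hinge=(-114,-50,100)).items(): print(n,M(r.x,P).round(4))
for uv in[(502,262),(450,298),(465,171)]: print(ray(ct,uv,.015))
print(ray(ct,(150,231),.03),ray(ct,(128,267),.01),ray(ct,(180,300),.02))
E
```

```text
[ 0.58119781  0.18832622 -0.17902546] [[-0.2  0.3]
 [-1.4 -0.5]
 [ 0.3  0.8]
 [-0.7  0.1]
 [ 0.2  0.2]
 [-0.1  0.4]
 [-0.2  0.2]
 [-1.2  0.2]
 [-0.9 -1.8]
 [-0.4 -0.2]]
pin [[0.6557 0.1113 0.163 ]]
notch [[0.6483 0.0705 0.163 ]]
handle [[0.475  0.2418 0.133 ]]
cup [[0.5812 0.1883 0.07  ]]
hinge [[0.4601 0.1594 0.1   ]]
[ 0.51836053 -0.36680701  0.015     ]
[ 0.43861161 -0.25342995  0.015     ]
[ 0.7193612  -0.28843122  0.015     ]
[0.57765212 0.40643542 0.03      ] [0.49833227 0.45986544 0.01      ] [0.42674455 0.33777779 0.02      ]
```

Emit:
arm_command(deltas=[0,0,0,0,0,0.063,50,0,0,0.114,0.4367,-0.4737,0.063,50,0,0,0.114,0.4367,-0.4737,0.063,50,0,0,0.114,0.4367,-0.4737,0.063,50,0,0,0.114,0.4367,-0.4737,0.063,50,0,0,0.114,0.4367,-0.4737,0.063,50,0,0,0.114,0.4367,-0.4737,0.063,50,0,0,0.114,0.4367,-0.4737,0.063,50,0,0,0.114,0.4367,-0.4737,0.063,50,0,0,0.114,0.4367,-0.4737,0.063,50,0,0,0.114,0.4367,-0.4737,0.063,50,0,0,0.114,0.4367,-0.4737,0.063,50,0,0,0.114,0.4367,-0.4737,0.063,50,0,0,0.114,0.4367,-0.4737,0.063,50,0,0,0.114,0.4367,-0.4737,0.063,50,0,0,0.114,0.4367,-0.4737,0.063,50,0,0,0.114,0.4367,-0.4737,0.063,50,0,0,0.114,0.4367,-0.4737,0.063,50], force=30)

```text
clock: 1.9
position: [0.6554, 0.1133, 0.2696]
ee_rot: [-0.278, -3.129, -0.001]
force: [0.0, 0.0, -0.4]
width: 0.544
gripper_force: 0.0
```

```bash
python3 - <<'E'
from h import *
s=sensors.observe(); c=optics.calibration("wrist"); im=optics.get_image("wrist"); cv2.imwrite("pics/w1.png",im)
print(s["position"],s["ee_rot"],s["force"],s["width"])
p=[ 0.58119781,0.18832622,-0.17902546]
print(c, proj(c,M(p,[(87,-62.5,195),(87,-62.5,167),(87,-104,163),(108,-123,163),(66,-123,163),(108,-44,163),(66,-44,163)])).round(0).tolist())
E
```

```text
[0.65542136 0.11331199 0.26959424] [-2.78146356e-01 -3.12867080e+00 -1.27789062e-03] [ 0.04891143  0.0176911  -0.44925834] 0.5439691907929025
{'camera_matrix': array([[381.19467368,   0.        , 318.27405994],
       [  0.        , 381.19467368, 233.78497664],
       [  0.        ,   0.        ,   1.        ]]), 'rvec': array([-2.23935345, -1.87347991, -0.26011211]), 'tvec': array([-0.22711373, -0.65326836,  0.28050656])} [[316.0, 237.0], [316.0, 226.0], [262.0, 225.0], [239.0, 251.0], [236.0, 198.0], [340.0, 251.0], [340.0, 198.0]]
```

View pics/w1.png

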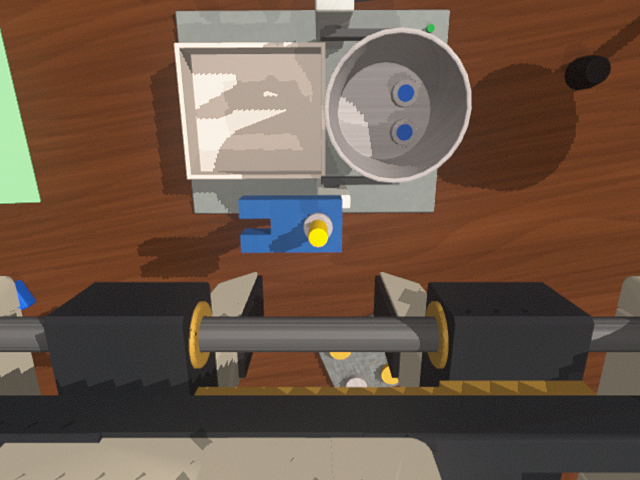

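The wrist view shows the pin top at (318,238) and the collar at (318,226), within 2 px of the prediction. Descend and grip.

Emit:
arm_command(deltas=[0,0,0,0,0.001,-0.04,50,0,0,0,0,0.001,-0.07,50,0,0,0,0,0.001,-0.08,50,0,0,0,0,0.001,-0.08,50,0,0,0,0,0.001,-0.08,5,0,0,0,0,0.001,-0.08,5,0,0,0,0,0.001,-0.08,5,0,0,0,0,0.001,-0.08,5,0,0,0,0,0.001,-0.08,5,0,0,0,0,0.001,-0.08,5,0,0,0,0,0.001,-0.08,5,0,0,0,0,0.001,-0.08,5])

```text
clock: 3.15
position: [0.6562, 0.1125, 0.1896]
ee_rot: [-0.282, -3.129, 0.0]
force: [-0.6, -0.2, 0.5]
width: 0.055
gripper_force: 0.0
```

```bash
python3 - <<'E'
from h import *
im=optics.get_image("wrist"); cv2.imwrite("pics/w2.png",im)
s=sensors.observe();print(s["position"],s["width"],s["gripper_force"])
E
```

```text
[0.65617448 0.11247586 0.18960565] 0.05544083296139318 0.0
```

View pics/w2.png

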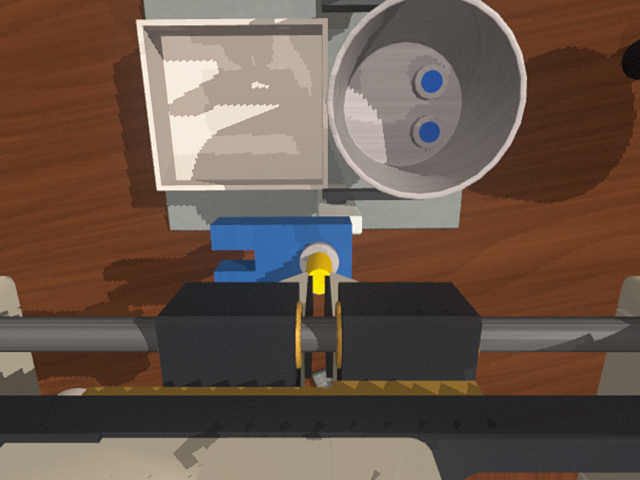

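```bash
python3 - <<'E'
from h import *
s=sensors.observe(); c=optics.calibration("wrist"); im=optics.get_image("wrist")
t=s["position"]; R=cv2.Rodrigues(s["ee_rot"])[0]
for n,v in dict(tcp=(0,0,0),tip=(0,0,.019),tipL=(0,.0025,.019),tipw=(.0095,0,.019),tipw2=(-.0095,0,.019)).items(): print(n,proj(c,t+R@np.array(v)).round(0))
p=[ 0.58119781,0.18832622,-0.17902546]
print(proj(c,M(p,[(87,-62.5,195),(87,-62.5,163),(87,-62.5,167),(66,-44,163),(66,-123,163),(108,-44,163)])).round(0).tolist())
Rc=cv2.Rodrigues(c["rvec"])[0]; print("cam in tool",R.T@(-Rc.T@c["tvec"]-t))
cv2.imwrite("pics/w2c.png",cv2.resize(im[200:400,240:400],None,fx=3.7,fy=3,interpolation=cv2.INTER_CUBIC))
E
```

```text
tcp [[319. 277.]]
tip [[319. 264.]]
tipL [[323. 264.]]
tipw [[319. 247.]]
tipw2 [[319. 280.]]
[[316.0, 280.0], [317.0, 259.0], [316.0, 261.0], [350.0, 223.0], [207.0, 223.0], [348.0, 293.0]]
cam in tool [ 0.07275779 -0.00019456 -0.1779203 ]
```

View pics/w2c.png

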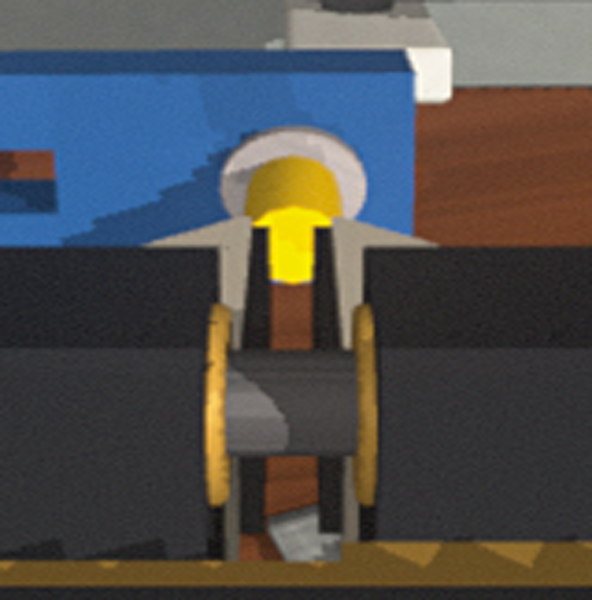

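```bash
python3 - <<'E'
from h import *
s=sensors.observe(); c=optics.calibration("wrist")
t=s["position"]; R=cv2.Rodrigues(s["ee_rot"])[0]; Rc=cv2.Rodrigues(c["rvec"])[0]
print(Rc@R)
for z in(.019,0,-.02,-.04,-.06):
    for x in (.0095,-.0095): print(z,x,proj(c,t+R@np.array((x,.0025,z))).round(0),(Rc@(t+R@np.array((x,.0025,z)))+c["tvec"])[2].round(3))
E
```

```text
[[-1.17412065e-05  9.99999997e-01  7.78762261e-05]
 [-9.62210115e-01  9.90881863e-06 -2.72308089e-01]
 [-2.72308088e-01 -7.81305179e-05  9.62210112e-01]]
0.019 0.0095 [[323. 247.]] 0.207
0.019 -0.0095 [[323. 280.]] 0.212
0 0.0095 [[324. 259.]] 0.188
0 -0.0095 [[324. 294.]] 0.194
-0.02 0.0095 [[324. 274.]] 0.169
-0.02 -0.0095 [[324. 313.]] 0.174
-0.04 0.0095 [[325. 293.]] 0.15
-0.04 -0.0095 [[325. 336.]] 0.155
-0.06 0.0095 [[326. 318.]] 0.131
-0.06 -0.0095 [[326. 366.]] 0.136
```

The wrist view shows the fingertips covering the pin's top at rows 272–276. By projection they sit about 40 mm higher than the nominal tool frame says, so they closed above the pin. I'll open and go lower while watching the force.

Emit:
arm_command(deltas=[0,0,0,0,0,0,40,0,0,0,0,0,0,40,0,0,0,0,0,0,40,0,0,0,0,0,0,40,0,0,0,0,0,-0.005,40,0,0,0,0,0,-0.01,40,0,0,0,0,0,-0.015,40,0,0,0,0,0,-0.02,40,0,0,0,0,0,-0.02,40])

```text
clock: 4.15
position: [0.6556, 0.1125, 0.1685]
ee_rot: [-0.282, -3.127, 0.001]
force: [0.4, -0.4, 0.5]
width: 0.439
gripper_force: 0.0
```

Emit:
arm_command(deltas=[0,0,0,0,0,-0.004,40,0,0,0,0,0,-0.008,40,0,0,0,0,0,-0.012,40,0,0,0,0,0,-0.012,40,0,0,0,0,0,-0.012,5,0,0,0,0,0,-0.012,5,0,0,0,0,0,-0.012,5,0,0,0,0,0,-0.012,5,0,0,0,0,0,-0.012,5,0,0,0,0,0,-0.012,5,0,0,0,0,0,-0.012,5])

```text
clock: 5.25
position: [0.6563, 0.1125, 0.1577]
ee_rot: [0.282, 3.129, 0.0]
force: [-0.1, 0.6, 1.2]
width: 0.142
gripper_force: 30.0
```

Emit:
arm_command(deltas=[0,0,0,0,0,0.01,5,0,0,0,0,0,0.025,5,0,0,0,0,0,0.04,5,0,0,0,0,0,0.058,5,0,0,0,0,0,0.058,5,0,0,0,-0.004,-0.022,0.058,5,0,0,0,-0.0079,-0.0438,0.058,5,0,0,0,-0.0079,-0.0438,0.058,5,0,0,0,-0.0079,-0.0438,0.058,5])

```text
clock: 6.15
position: [0.6481, 0.0684, 0.2152]
ee_rot: [-0.284, -3.128, -0.0]
force: [-0.2, 0.4, -1.1]
width: 0.14
gripper_force: 30.0
```

```bash
python3 - <<'E'
from h import *
s=sensors.observe(); c=optics.calibration("wrist"); im=optics.get_image("wrist"); i2=optics.get_image("scene")
print(s["position"],s["width"],s["gripper_force"],s["force"])
a=cv2.resize(im[170:350,220:420],(500,450),interpolation=cv2.INTER_CUBIC)
b=cv2.resize(i2[200:290,250:310],(300,450),interpolation=cv2.INTER_CUBIC)
cv2.imwrite("pics/p3.png",np.hstack([a,b]))
E
```

```text
[0.64806168 0.0683569  0.21524509] 0.13973244324276832 29.99749481678009 [-0.22769686  0.36325022 -1.09182787]
```

View pics/p3.png

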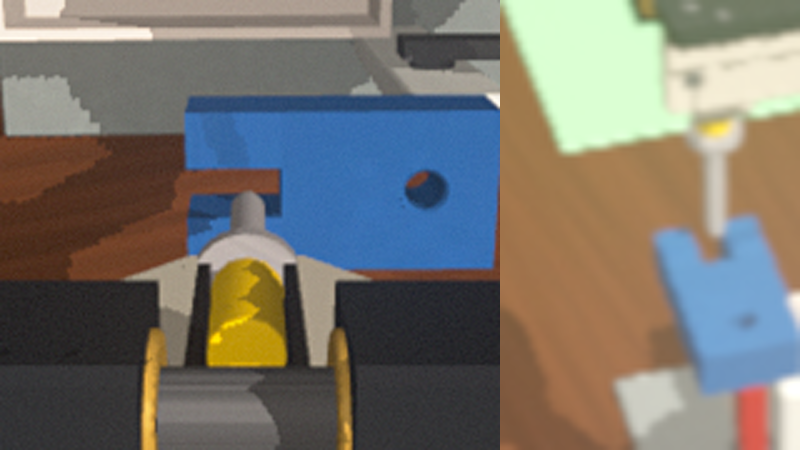

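The pin is held upright with its tip over the notch (crop (247,215), slot 188–280). Lower it and push it in.

Emit:
arm_command(deltas=[0,0,0,0,0,-0.012,5,0,0,0,0,0,-0.024,5,0,0,0,0,0,-0.036,5,0,0,0,0,0,-0.048,5,0,0,0,0,0,-0.055,5,0,0,0,0,0,-0.055,5,0,0,0,0.0004,0.002,-0.055,5,0,0,0,0.0007,0.004,-0.0565,5,0,0,0,0.0007,0.004,-0.0565,5])

```text
clock: 7.15
position: [0.6494, 0.0728, 0.1596]
ee_rot: [0.282, 3.128, 0.0]
force: [-0.7, -0.3, -0.8]
width: 0.142
gripper_force: 30.0
```

Emit:
arm_command(deltas=[0,0,0,0,0,-0.001,5,0,0,0,0,0,-0.002,5,0,0,0,0,0.001,-0.002,5,0,0,0,0,0.001,-0.002,5])

```text
clock: 7.55
position: [0.6493, 0.0731, 0.1577]
ee_rot: [0.283, 3.128, -0.001]
force: [-0.7, -2.8, 4.8]
width: 0.145
gripper_force: 30.0
```

The pin is seated: 4.8 N up and 2.8 N against the notch's end. Release it, rise, and move above the handle.

Emit:
arm_command(deltas=[0,0,0,0,0,0,35,0,0,0,0,0,0,35,0,0,0,0,0,0,35,0,0,0,0,0,0,35,0,0,0,0,0,0.03,35,0,0,0,0,0,0.065,35,0,0,0,0,0,0.1,35,0,0,0,-0.18,0.1705,0.1,45,0,0,0,-0.18,0.1705,0.1,45,0,0,0,-0.18,0.1705,0.1,45,0,0,0,-0.18,0.1705,0.1,45,0,0,0,-0.18,0.1705,0.1,45,0,0,0,-0.18,0.1705,0.1,45,0,0,0,-0.18,0.1705,0.1,45,0,0,0,-0.18,0.1705,0.1,45], force=20)

```text
clock: 9.05
position: [0.4699, 0.2433, 0.2572]
ee_rot: [0.284, 3.128, -0.0]
force: [1.0, -0.6, 0.6]
width: 0.487
gripper_force: 0.0
```

```bash
python3 - <<'E'
from h import *
s=sensors.observe(); c=optics.calibration("wrist"); im=optics.get_image("wrist"); i2=optics.get_image("top")
print(s["position"],s["ee_rot"],s["width"],s["force"])
p=[ 0.58119781,0.18832622,-0.17902546]
cw,ct=c,optics.calibration("top")
H=[(-89,33.7,133),(-139,33.7,133),(87,-104,195)]
print(proj(cw,M(p,H)).round(0).tolist(),proj(ct,M(p,H)).round(0).tolist())
a=cv2.resize(im,(480,360),interpolation=cv2.INTER_AREA)
b=cv2.resize(i2[165:255,240:320],(320,360),interpolation=cv2.INTER_CUBIC)
cv2.imwrite("pics/p4.png",np.hstack([a,b]))
a0=.375
for k in range(1,21):
    a=a0+2.42*k/40*1; 
    for a in(a,): 
        d=(M(p,(-120,-50+90*np.cos(a),100+90*np.sin(a)))-M(p,(-120,-50+90*np.cos(a0),100+90*np.sin(a0))))[0]; print(d.round(4).tolist())
E
```

```text
[0.46990497 0.24325685 0.25722341] [ 2.84169068e-01  3.12801468e+00 -4.29923942e-04] 0.48693048083073526 [ 1.02283674 -0.58809604  0.64089351]
[[318.0, 254.0], [318.0, 195.0], [148.0, 486.0]] [[216.0, 265.0], [211.0, 290.0], [298.0, 187.0]]
[-0.0004, -0.0021, 0.005]
[-0.0008, -0.0045, 0.0099]
[-0.0013, -0.0072, 0.0146]
[-0.0018, -0.0102, 0.0191]
[-0.0024, -0.0134, 0.0235]
[-0.0031, -0.0169, 0.0276]
[-0.0037, -0.0206, 0.0315]
[-0.0044, -0.0246, 0.0352]
[-0.0052, -0.0287, 0.0386]
[-0.006, -0.0331, 0.0418]
[-0.0068, -0.0376, 0.0447]
[-0.0077, -0.0423, 0.0473]
[-0.0085, -0.0472, 0.0496]
[-0.0094, -0.0521, 0.0516]
[-0.0104, -0.0572, 0.0533]
[-0.0113, -0.0624, 0.0547]
[-0.0122, -0.0677, 0.0558]
[-0.0132, -0.073, 0.0565]
[-0.0142, -0.0783, 0.0569]
[-0.0151, -0.0837, 0.057]
```

View pics/p4.png

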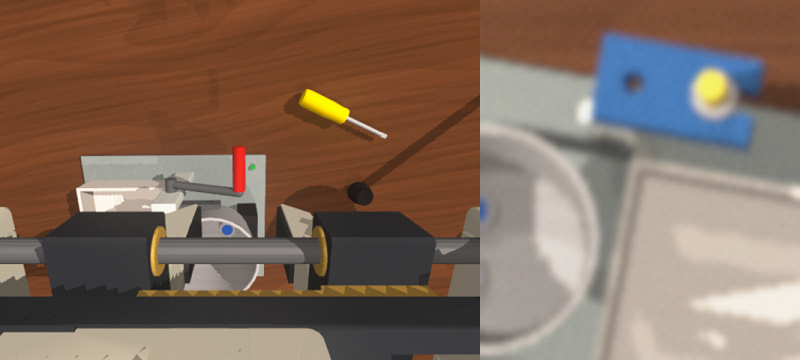

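The handle is where predicted (red bar about (319,197–256) full-res) and the pin stands in the notch. Descend and pinch.

Emit:
arm_command(deltas=[0,0,0,0,0,-0.04,45,0,0,0,0,0,-0.08,45,0,0,0,0,0,-0.11,45,0,0,0,0,0,-0.13,45,0,0,0,0,0,-0.145,45,0,0,0,0,0,-0.156,45,0,0,0,0,0,-0.156,45,0,0,0,0,0,-0.156,5,0,0,0,0,0,-0.156,5,0,0,0,0,0,-0.156,5,0,0,0,0,0,-0.156,5,0,0,0,0,0,-0.156,5,0,0,0,0,0,-0.156,5])

```text
clock: 10.45
position: [0.4691, 0.2433, 0.1015]
ee_rot: [0.283, 3.129, -0.001]
force: [-1.4, -3.9, 6.7]
width: 0.145
gripper_force: 20.0
```

Emit:
arm_command(deltas=[0,0,0,-0.0004,-0.0021,0.005,5,0,0,0,-0.0008,-0.0045,0.0099,5,0,0,0,-0.0013,-0.0072,0.0146,5,0,0,0,-0.0018,-0.0102,0.0191,5,0,0,0,-0.0024,-0.0134,0.0235,5,0,0,0,-0.0031,-0.0169,0.0276,5,0,0,0,-0.0037,-0.0206,0.0315,5,0,0,0,-0.0044,-0.0246,0.0352,5,0,0,0,-0.0052,-0.0287,0.0386,5,0,0,0,-0.006,-0.0331,0.0418,5,0,0,0,-0.0068,-0.0376,0.0447,5,0,0,0,-0.0077,-0.0423,0.0473,5,0,0,0,-0.0085,-0.0472,0.0496,5,0,0,0,-0.0094,-0.0521,0.0516,5,0,0,0,-0.0104,-0.0572,0.0533,5,0,0,0,-0.0113,-0.0624,0.0547,5,0,0,0,-0.0122,-0.0677,0.0558,5,0,0,0,-0.0132,-0.073,0.0565,5,0,0,0,-0.0142,-0.0783,0.0569,5,0,0,0,-0.0151,-0.0837,0.057,5])

```text
clock: 12.45
position: [0.4549, 0.1624, 0.1601]
ee_rot: [0.279, 3.126, 0.006]
force: [0.3, 5.5, 4.7]
width: 0.144
gripper_force: 20.0
```

```bash
python3 - <<'E'
from h import *
s=sensors.observe(); print(s["position"],s["width"],s["force"])
E
```

```text
[0.45494794 0.1624083  0.16006425] 0.1441170636869125 [0.31188589 5.48551746 4.68471264]
```

Emit:
arm_command(deltas=[0,0,0,-0.0009,-0.0054,-0.0002,5,0,0,0,-0.0019,-0.0107,-0.0006,5,0,0,0,-0.0029,-0.016,-0.0014,5,0,0,0,-0.0038,-0.0213,-0.0025,5,0,0,0,-0.0047,-0.0264,-0.0039,5,0,0,0,-0.0057,-0.0315,-0.0056,5,0,0,0,-0.0066,-0.0364,-0.0077,5,0,0,0,-0.0074,-0.0413,-0.01,5,0,0,0,-0.0083,-0.046,-0.0127,5,0,0,0,-0.0091,-0.0505,-0.0156,5,0,0,0,-0.0099,-0.0549,-0.0188,5,0,0,0,-0.0107,-0.059,-0.0223,5,0,0,0,-0.0114,-0.063,-0.026,5,0,0,0,-0.012,-0.0667,-0.0299,5,0,0,0,-0.0127,-0.0702,-0.034,5,0,0,0,-0.0133,-0.0734,-0.0384,5,0,0,0,-0.0138,-0.0763,-0.0429,5,0,0,0,-0.0143,-0.079,-0.0476,5,0,0,0,-0.0147,-0.0813,-0.0525,5,0,0,0,-0.0149,-0.0823,-0.057,5])

```text
clock: 14.45
position: [0.4389, 0.078, 0.1012]
ee_rot: [-0.282, -3.129, -0.0]
force: [-6.2, 2.9, 28.8]
width: 0.145
gripper_force: 20.0
```

```bash
python3 - <<'E'
from h import *
s=sensors.observe(); print(s["position"],s["width"],s["force"])
a=optics.get_image("scene")[200:380,220:440]
b=optics.get_image("top")[165:300,200:360]
cv2.imwrite("pics/p5.png",np.hstack([cv2.resize(a,(400,330)),cv2.resize(b,(390,330))]))
E
```

```text
[0.43893447 0.07804751 0.1011784 ] 0.14482103484203165 [-6.16809948  2.94264398 28.84203595]
```

View pics/p5.png

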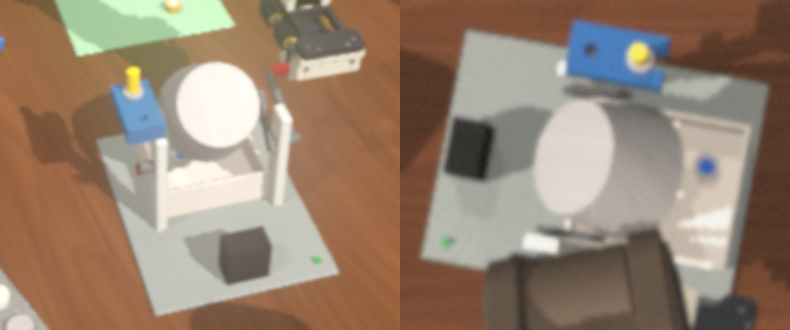

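The cup lies mouth down over the tray, the pin is still parked, and steel cases show in the tray. Pause briefly, then swing back.

Emit:
arm_command(deltas=[0,0,0,0,0,0,5,0,0,0,0,0,0,5,0,0,0,0,0,0,5,0,0,0,0,0,0,5,0,0,0,0,0,0,5])

```text
clock: 15.05
position: [0.439, 0.0781, 0.1012]
ee_rot: [0.282, 3.129, -0.0]
force: [-0.7, 2.1, 6.8]
width: 0.143
gripper_force: 20.0
```

Emit:
arm_command(deltas=[0,0,0,0.0002,0.001,0.0045,5,0,0,0,0.0006,0.0033,0.0094,5,0,0,0,0.0011,0.006,0.0141,5,0,0,0,0.0016,0.0089,0.0186,5,0,0,0,0.0022,0.0121,0.023,5,0,0,0,0.0029,0.0156,0.0271,5,0,0,0,0.0035,0.0193,0.031,5,0,0,0,0.0042,0.0233,0.0347,5,0,0,0,0.005,0.0274,0.0382,5,0,0,0,0.0058,0.0318,0.0414,5,0,0,0,0.0066,0.0363,0.0443,5,0,0,0,0.0075,0.041,0.047,5,0,0,0,0.0083,0.0459,0.0493,5,0,0,0,0.0092,0.0508,0.0514,5,0,0,0,0.0102,0.0559,0.0531,5,0,0,0,0.0111,0.061,0.0545,5,0,0,0,0.012,0.0663,0.0556,5,0,0,0,0.013,0.0716,0.0564,5,0,0,0,0.014,0.0769,0.0568,5,0,0,0,0.0149,0.0823,0.057,5])

```text
clock: 17.05
position: [0.4536, 0.1606, 0.1581]
ee_rot: [-0.282, -3.128, 0.001]
force: [-1.4, -3.4, 2.5]
width: 0.145
gripper_force: 20.0
```

Emit:
arm_command(deltas=[0,0,0,0.0009,0.0054,-0.0001,5,0,0,0,0.0019,0.0107,-0.0005,5,0,0,0,0.0029,0.016,-0.0012,5,0,0,0,0.0038,0.0213,-0.0023,5,0,0,0,0.0047,0.0265,-0.0037,5,0,0,0,0.0057,0.0316,-0.0054,5,0,0,0,0.0066,0.0365,-0.0074,5,0,0,0,0.0074,0.0414,-0.0097,5,0,0,0,0.0083,0.0461,-0.0123,5,0,0,0,0.0091,0.0506,-0.0152,5,0,0,0,0.0099,0.055,-0.0184,5,0,0,0,0.0107,0.0591,-0.0218,5,0,0,0,0.0114,0.0631,-0.0255,5,0,0,0,0.012,0.0668,-0.0294,5,0,0,0,0.0127,0.0703,-0.0335,5,0,0,0,0.0133,0.0735,-0.0379,5,0,0,0,0.0138,0.0765,-0.0424,5,0,0,0,0.0143,0.0792,-0.0471,5,0,0,0,0.0147,0.0816,-0.052,5,0,0,0,0.0151,0.0837,-0.0575,5])

```text
clock: 19.05
position: [0.4692, 0.2435, 0.1009]
ee_rot: [0.283, 3.129, -0.002]
force: [-5.8, -14.7, 30.5]
width: 0.148
gripper_force: 20.0
```

Emit:
arm_command(deltas=[0,0,0,0,0,0,40,0,0,0,0,0,0,40,0,0,0,0,0,0,40,0,0,0,0,0,0,40,0,0,0,0,0,0.05,40,0,0,0,0,0,0.1,40,0,0,0,0,0,0.15,40,0,0,0,-0.0306,-0.497,0.15,45,0,0,0,-0.0306,-0.497,0.15,45,0,0,0,-0.0306,-0.497,0.15,45,0,0,0,-0.0306,-0.497,0.15,45,0,0,0,-0.0306,-0.497,0.15,45,0,0,0,-0.0306,-0.497,0.15,45,0,0,0,-0.0306,-0.497,0.15,45,0,0,0,-0.0306,-0.497,0.15,45,0,0,0,-0.0306,-0.497,0.15,45,0,0,0,-0.0306,-0.497,0.15,45,0,0,0,-0.0306,-0.497,0.15,45,0,0,0,-0.0306,-0.497,0.15,45])

```text
clock: 20.95
position: [0.438, -0.2538, 0.2505]
ee_rot: [-0.287, -3.128, -0.0]
force: [-1.1, 0.4, 0.2]
width: 0.489
gripper_force: 0.0
```

```bash
python3 - <<'E'
from h import *
s=sensors.observe(); c=optics.calibration("wrist"); im=optics.get_image("wrist"); print(s["position"],s["ee_rot"],s["width"],s["force"])
t=optics.get_image("top")[160:300,200:340]
cv2.imwrite("pics/p6.png",np.hstack([cv2.resize(im,(480,360),interpolation=cv2.INTER_AREA),cv2.resize(t,(320,320),interpolation=cv2.INTER_CUBIC)[:,:].copy() if 0 else cv2.resize(t,(320,360),interpolation=cv2.INTER_CUBIC)]))
print(proj(c,[(.5184,-.3668,.015),(.4386,-.2534,.015)]).round(0).tolist())
E
```

```text
[ 0.4380208  -0.25376177  0.25049271] [-2.86552053e-01 -3.12834545e+00 -8.18293576e-05] 0.4891970997362334 [-1.12145151  0.35796284  0.1681068 ]
[[236.0, 279.0], [319.0, 195.0]]
```

View pics/p6.png

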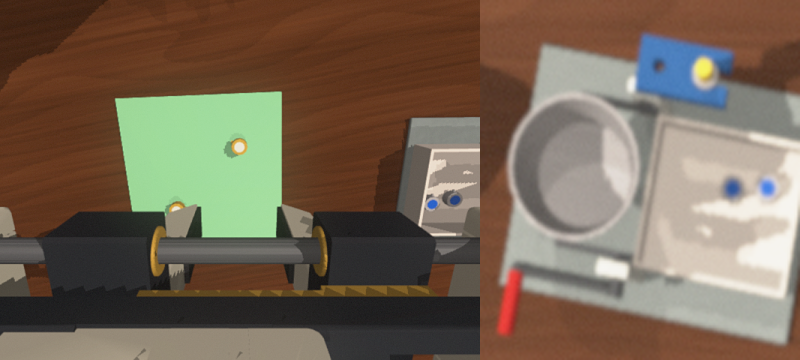

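Both steel cases are in the tray, the cup is upright and empty, and the pin is parked. Brass case B is at (319,196), as predicted. Descend on it.

Emit:
arm_command(deltas=[0,0,0,0.0005,0.0005,-0.05,45,0,0,0,0.0005,0.0005,-0.1,45,0,0,0,0.0005,0.0005,-0.15,45,0,0,0,0.0005,0.0005,-0.19,45,0,0,0,0.0005,0.0005,-0.22,45,0,0,0,0.0005,0.0005,-0.24,45,0,0,0,0.0005,0.0005,-0.25,45,0,0,0,0.0005,0.0005,-0.256,45,0,0,0,0.0005,0.0005,-0.26,45,0,0,0,0.0005,0.0005,-0.26,45])

```text
clock: 22.05
position: [0.4394, -0.2521, -0.009]
ee_rot: [0.281, 3.128, 0.0]
force: [-0.2, -0.4, -0.2]
width: 0.487
gripper_force: 0.0
```

Emit:
arm_command(deltas=[0,0,0,0,0,-0.002,45,0,0,0,0,0,-0.004,45,0,0,0,0,0,-0.004,45,0,0,0,0,0,-0.004,12,0,0,0,0,0,-0.004,12,0,0,0,0,0,-0.004,12,0,0,0,0,0,-0.004,12,0,0,0,0,0,-0.004,12,0,0,0,0,0,-0.004,12])

```text
clock: 22.95
position: [0.439, -0.2523, -0.0133]
ee_rot: [0.282, 3.129, -0.0]
force: [0.4, -0.5, 1.9]
width: 0.248
gripper_force: 20.0
```

Emit:
arm_command(deltas=[0,0,0,0,0,0.03,12,0,0,0,0,0,0.08,12,0,0,0,0,0,0.13,12,0,0,0,0,0,0.18,12,0,0,0,0,0,0.23,12,0,0,0,0.13,0.443,0.23,12,0,0,0,0.13,0.443,0.23,12,0,0,0,0.13,0.443,0.23,12,0,0,0,0.13,0.443,0.23,12,0,0,0,0.13,0.443,0.23,12,0,0,0,0.13,0.443,0.23,12,0,0,0,0.13,0.443,0.23,12,0,0,0,0.13,0.443,0.23,12,0,0,0,0.13,0.443,0.23,12,0,0,0,0.13,0.443,0.23,12,0,0,0,0.13,0.443,0.23,12,0,0,0,0.13,0.443,0.23,12])

```text
clock: 24.65
position: [0.5686, 0.1894, 0.2163]
ee_rot: [-0.283, -3.128, 0.002]
force: [0.5, -0.7, -0.9]
width: 0.252
gripper_force: 20.0
```

Emit:
arm_command(deltas=[0,0,0,0,0,-0.04,12,0,0,0,0,0,-0.08,12,0,0,0,0,0,-0.11,12,0,0,0,0,0,-0.13,12,0,0,0,0,0,-0.137,12,0,0,0,0,0,-0.137,12,0,0,0,0,0,-0.137,34,0,0,0,0,0,-0.137,34,0,0,0,0,0,-0.137,34,0,0,0,0,0,-0.137,34,0,0,0,0,0,-0.08,34,0,0,0,0,0,-0.03,34,0,0,0,0,0,0,34,0,0,0,0,0,0,34])

```text
clock: 26.05
position: [0.572, 0.1915, 0.2228]
ee_rot: [0.282, 3.12, 0.008]
force: [0.6, 0.2, 0.6]
width: 0.375
gripper_force: 0.0
```

```bash
python3 - <<'E'
from h import *
s=sensors.observe(); print(s["position"],s["force"],s["width"])
im=optics.get_image("wrist"); t=optics.get_image("top")[210:350,410:550]
cv2.imwrite("pics/p7.png",np.hstack([cv2.resize(im,(480,360),interpolation=cv2.INTER_AREA),cv2.resize(t,(320,360),interpolation=cv2.INTER_CUBIC)]))
E
```

```text
[0.57204663 0.19153399 0.22275263] [0.58346087 0.15285633 0.63445066] 0.3747546042431252
```

View pics/p7.png

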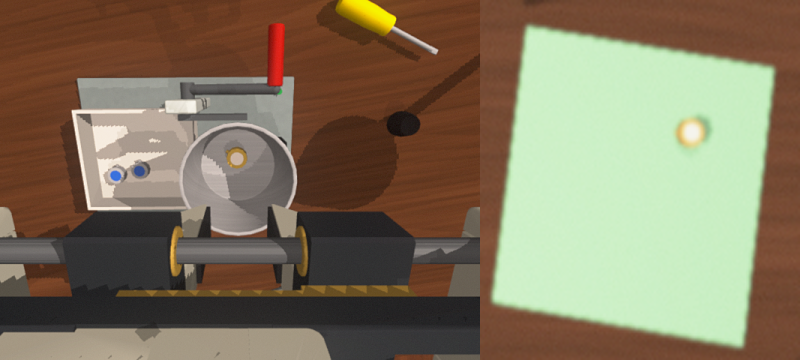

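Brass B is in the cup at (315,208). Brass A is still at top-view pixel (502,261). Fetch it.

Emit:
arm_command(deltas=[0,0,0,-0.05,-0.5565,0.02,45,0,0,0,-0.05,-0.5565,0.02,45,0,0,0,-0.05,-0.5565,0.02,45,0,0,0,-0.05,-0.5565,0.02,45,0,0,0,-0.05,-0.5565,0.02,45,0,0,0,-0.05,-0.5565,0.02,45,0,0,0,-0.05,-0.5565,0.02,45,0,0,0,-0.05,-0.5565,0.02,45,0,0,0,-0.05,-0.5565,0.02,45,0,0,0,-0.05,-0.5565,0.02,45,0,0,0,-0.05,-0.5565,0.02,45,0,0,0,-0.05,-0.5565,0.02,45,0,0,0,-0.05,-0.5565,0.02,45,0,0,0,-0.05,-0.5565,0.02,45])

```text
clock: 27.55
position: [0.519, -0.364, 0.2352]
ee_rot: [-0.28, -3.127, -0.003]
force: [0.1, 0.2, -0.5]
width: 0.493
gripper_force: 0.0
```

```bash
python3 - <<'E'
from h import *
s=sensors.observe(); c=optics.calibration("wrist"); im=optics.get_image("wrist"); print(s["position"],s["width"])
h=cv2.cvtColor(im,cv2.COLOR_BGR2HSV); u0,v0=proj(c,(.5185,-.367,.015))[0]; print(u0,v0)
y0,x0=int(v0)-45,int(u0)-45; w=h[y0:y0+90,x0:x0+90]
m=((w[...,0]<32)|(w[...,1]<40)).astype('uint8')&(w[...,2]>110).astype('uint8')
n,l,st,ce=cv2.connectedComponentsWithStats(m)
for i in range(1,n):
    if st[i,4]>40: print(st[i,4],ce[i]+[x0,y0],ray(c,ce[i]+[x0,y0],.015))
E
```

```text
[ 0.51898749 -0.36400062  0.23523677] 0.4934209696833405
315.29568625079867 197.90723815975463
412 [315.00485437 198.27912621] [ 0.5188367  -0.36737432  0.015     ]
```

Emit:
arm_command(deltas=[0,0,0,0,0,-0.05,45,0,0,0,0,0,-0.1,45,0,0,0,0,0,-0.15,45,0,0,0,0,0,-0.19,45,0,0,0,0,0,-0.22,45,0,0,0,0,0,-0.235,45,0,0,0,0,0,-0.243,45,0,0,0,0,0,-0.249,45,0,0,0,0,0,-0.249,45,0,0,0,0,0,-0.249,12,0,0,0,0,0,-0.249,12,0,0,0,0,0,-0.249,12,0,0,0,0,0,-0.249,12,0,0,0,0,0,-0.249,12,0,0,0,0,0,-0.249,12])

```text
clock: 29.1
position: [0.5193, -0.3661, -0.0117]
ee_rot: [0.282, 3.128, -0.001]
force: [-0.9, 0.5, 6.3]
width: 0.25
gripper_force: 20.0
```

Emit:
arm_command(deltas=[0,0,0,0,0,0.03,12,0,0,0,0,0,0.08,12,0,0,0,0,0,0.13,12,0,0,0,0,0,0.18,12,0,0,0,0,0,0.23,12,0,0,0,0.072,0.553,0.23,12,0,0,0,0.072,0.553,0.23,12,0,0,0,0.072,0.553,0.23,12,0,0,0,0.072,0.553,0.23,12,0,0,0,0.072,0.553,0.23,12,0,0,0,0.072,0.553,0.23,12,0,0,0,0.072,0.553,0.23,12,0,0,0,0.072,0.553,0.23,12,0,0,0,0.072,0.553,0.23,12,0,0,0,0.072,0.553,0.23,12,0,0,0,0.072,0.553,0.23,12,0,0,0,0.072,0.553,0.23,12,0,0,0,0.072,0.553,0.23,12,0,0,0,0.072,0.553,0.23,12,0,0,0,0.072,0.553,0.23,12])

```text
clock: 31.1
position: [0.5911, 0.1848, 0.2178]
ee_rot: [0.287, 3.128, -0.001]
force: [-0.3, -1.0, -0.6]
width: 0.251
gripper_force: 20.0
```

Emit:
arm_command(deltas=[0,0,0,0,0,-0.04,12,0,0,0,0,0,-0.08,12,0,0,0,0,0,-0.11,12,0,0,0,0,0,-0.125,12,0,0,0,0,0,-0.132,12,0,0,0,0,0,-0.132,12,0,0,0,0,0,-0.132,34,0,0,0,0,0,-0.132,34,0,0,0,0,0,-0.132,34,0,0,0,0,0,-0.132,34,0,0,0,0,0,-0.08,34,0,0,0,0,0,-0.03,34,0,0,0,0,0,0.03,34,0,0,0,-0.05,0,0.05,34,0,0,0,-0.1,0,0.05,34,0,0,0,-0.1,0,0.05,34])

```text
clock: 32.7
position: [0.4868, 0.1875, 0.269]
ee_rot: [-0.279, -3.128, -0.003]
force: [0.5, -0.4, -0.7]
width: 0.374
gripper_force: 0.0
```

```bash
python3 - <<'E'
from h import *
s=sensors.observe(); print(s["position"],s["force"],s["width"])
im=optics.get_image("scene"); t=optics.get_image("top")
cv2.imwrite("pics/p8.png",np.hstack([cv2.resize(im,(400,300),interpolation=cv2.INTER_AREA),cv2.resize(t[160:310,200:350],(400,300),interpolation=cv2.INTER_CUBIC)]))
E
```

```text
[0.48675776 0.18753414 0.2689766 ] [ 0.4905117  -0.41029188 -0.66671062] 0.37420644965924516
```

View pics/p8.png

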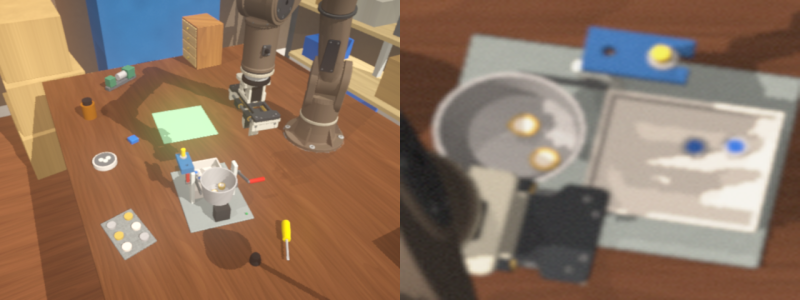

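The mat is empty, with both brass cases in the cup at (524,124) and (545,157). The steel cases are in the tray, the pin is parked, and the bystanders are untouched. I'll hand it in.

```bash
python3 -c "
from cell import arm
print(arm.sign_off())"
```

```text
the job is handed in; nothing more can be done
None
```

I handed the job in: the pin is parked in the notch, both steel cases are in the tray, the cup is upright with both brass cases in it, and the bystanders look undisturbed in the last pictures; sign-off returned no verdict.

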